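# Shut the sweet box and snap its lock cap on

## Task

Slide the yellow cover of the sweet box fully shut over the sweets by its blue rib, then put the red snap cap over the steel stud at the end of the box and press it straight down until it clicks and sits fully home. Do not let go or ease off after the click: finish with the gripper still pressing the cap firmly down (about 10 N) on its stop, and leave the other things on the counter where they are.

Things in the scene. Friction and masses are not known exactly. Their poses are not given: they have to be found in the camera images.
- box: Wooden sweet box, fixed, 130 mm (its x) by 320 mm (its y), 50 mm high; origin: centre of its underside. The open compartment spans its y -90 to +35 mm; the deck toward +y is where the cover is parked when open; the deck at the -y end carries the stud. The cover runs along its y between dark runners (at x +-53 to 65 mm, tops 61 mm above the table).
- cover (a joint): How far the yellow cover stands open, m: 0 = fully shut on its stop, 0.11 = fully open. Closing moves it along the box's y axis toward -y, toward the stud. It resists with about 1.5 N and stays where it is left. The cover is a plate 110 mm (x) by 140 mm (y), 4 mm thick, its top 55 mm above the table.
- cover_grip (a point): Middle of the top edge of the blue upright rib on the cover: 12 mm thick along the box's y, 70 mm long along the box's x, 25 mm high, its top 80 mm above the table. Axes as the box's. With the cover shut it lies 25 mm to the -y side of the box's origin.
- fork_tips (a point): Midpoint between the upturned tips of the two flat prongs on the cover's -y edge, 63 mm above the table. The prongs pass either side of the stud; shut, the tips stand about 30 mm beyond its axis and the home cap sits over the prongs, in front of the tips, locking the cover. A cap fitted first would be in the fork's way.
- stud: Upright steel stud, fixed on the box; origin: centre of its foot on the deck, 50 mm above the table. 19 mm diameter, 30 mm high, top 8 mm tapering to 11 mm. At 17 mm height four sprung brass balls stand out to a 26 mm circle: the cap meets them with its underside 21 mm above the foot, needs about 8 N for 3 mm, then the force drops (click) and the balls draw it on down.
- stud_top (a point): Centre of the stud's flat top, 30 mm above the deck, 80 mm above the table. Axes as the box's.
- cap: Loose snap cap, red with white rings on top and a white lower rim: round, 40 mm diameter, 40 mm high, about 50 g, standing mouth down on the table; origin: centre of its underside. Mouth 22 mm diameter (lip 3 mm thick), bore above 29 mm, roof 23 mm above the underside. Home, the roof rests on the stud's top and the underside is 7 mm above the stud's foot. Any turn about its axis will do.
- tin: a green round mint tin, about 45 mm diameter and 44 mm high, standing near the cap; a bystander, leave it alone. Origin at the centre of its underside.
- jar: an amber glass sweet jar with red lid, 80 mm diameter, 130 mm high; a bystander. Origin at the centre of its underside.
- soda: a green glass bottle with yellow cap, 52 mm diameter, 130 mm high; a bystander. Origin at the centre of its underside.
- carton: an orange carton, 90 x 60 mm, 110 mm high; a bystander. Origin at the centre of its underside.
- scoop: a serving spoon lying on the table; a bystander.
- bowl: an empty blue bowl, 120 mm across, 50 mm high; a bystander. Origin at the centre of its underside.
- can: a blue can with a paper label, 66 mm diameter, 80 mm high; a bystander. Origin at the centre of its underside.
Things that resemble listed ones, but are neither listed nor needed, are in the scene too. Of the things that look like the cap, the smallest one is meant.

How it is judged:
By the outcome, as a careful person would: the job done as asked, in the order asked, and still so for the second after the job is handed in, while the arm keeps its last pose, push and grip.
It also fails if it takes over 51 s, if anything falls off the work surface, if the arm or the gripper's body presses on something with over 40 N, if the wrist force passes 120 N, or if a joint passes its speed limit or range.

## Robot

A 7-joint arm with a two-finger parallel gripper is mounted at the origin on the work surface. World frame = base frame: x ahead of the robot, y to its left, z up, the work surface at z = 0. Lengths are in m, angles in rad, forces in N, time in s.
With the tool pointing down it reaches from about 0.4 to 0.85 m from the base axis. Payload 10.4 kg.
Tool frame: the origin (TCP) lies midway between the tips of the shut fingers; the grasp point (between the pads) lies 19 mm behind it; z points along the fingers, y is the line along which they close (so a half turn about z gives the same grasp; the last joint's range is limited). The gripper opens to 85 mm and grips with 20 to 120 N. Pads are 22 mm wide; open, the fingers measure 114 mm over their backs; the gripper's body (76 mm by 85 mm) begins 54 mm behind the grasp point. The pads swing forward as they close: fully open they stand 13 mm farther back than shut.
Start: joints at [-1.181, 0.332, -0.065, 1.46, 0.022, 1.35, -0.088], TCP at [0.251, 0.573, 0.231] pointing down, gripper open.
Joint ranges: [-2.6, 2.6], [-0.5, 2.12], [-1.47, 1.34], [0.16, 2.42], [-1.27, 4.41], [0.06, 2.06], [-2.6, 2.6]. Speed limits (rad/s): [2.22, 2.22, 2.79, 2.79, 3.14, 3.14, 3.14].

## Interface

Orientations are given as a unit quaternion [x, y, z, w].
In Python, from workcell import get_obs, camera, camera_params, hand_in gives the robot as it stands.
- The arm moves only by the tool carry_out, never from a script. Its argument "commands" is a list that holds one entry, the list of rows, each a list of 6 numbers: the shift along the tool's x, y, z in units of 40 mm (1.0 is 40 mm), then the turn, a rotation vector about the tool's x, y, z in units of 6 degrees (1.0 is 6 degrees). In form: [[[x, y, z, ax, ay, az], ...]]. A call has 1 to 20 rows; each row shifts and turns the commanded pose from where the row before left it, along the tool's axes as they then stand; what a row does not reach is not made up. A row lasts 1/12 s, in which the tool goes at most 41.7 mm and 7.16 degrees, less where a joint would pass 70% of its speed; a pose out of reach is approached as far as the arm can. A call is refused whole if a number of a shift passes 1 or a number of a turn 1, either way. A call with a gripper value outside its range is refused whole. "hand" is the closure, from -1 (fully open) to 1 (shut), set as the call begins (left out, the last holds). The fingers move at their own pace and stop on an object; "force" is the grip in N (left out, the last holds). Time passes only in rows, so rows that do not move let the fingers close. It gives the time, the measured TCP pose, the force, the opening and the grip force at its end, in the units of the state.
- get_obs(): the state, without advancing time (a new reading comes with each control period).
- camera(name): name is "side" or "top" or "wrist"; returns the picture (384x512x3 uint8, red, green, blue); there is no depth.
- camera_params(name): a dict with "mtx" (3x3 intrinsics, pixels), "k1" (the pictures are not rectified: a ray, as slopes to the right and down, at radius r is drawn at 1 + k1 r^2 times it, then the intrinsics apply), "R" (3x3) and "t" (3): a world point X has camera coordinates R X + t. Camera axes: x right, y down, z forward; pixel columns grow to the right and rows downward; lengths in m; the calibration is good to about 2 mm. A picture is of the moment at which its call begins: read the wrist's pose just before it. camera_params takes no time and is no camera call; for the wrist camera it gives the pose at the moment of the call.
- hand_in(): hands the job in; it is judged then, once.
The state is a dict: "clock": time; "joint_pos": joint angles; "joint_velocities": joint speeds; "tau": joint torques, N m; "position": TCP position; "ee_rot": TCP orientation; "ft_force": force on the tool from outside, world axes, zero at the start; "torque": the same for the moment, N m; "grip_width": opening from 0.0 (shut) to 1.0 (fully open); "grasp_force": force on a finger pad.
Only numpy, scipy, OpenCV 4.12 (cv2) and the standard library are available. Lean on these libraries where they do the work, as an engineer would, in place of code of your own. Each camera call takes 0.05 s, during which the arm holds its last target. There are 200 camera calls.

## Working session

There is one attempt and no reset: what is moved stays moved. The work goes in short steps, Python scripts to look and compute and a tool call to move; the robot and the scene stay as the last step left them, time stands still between calls to the robot, and variables do not carry over. Pictures are saved under pics/ and viewed, at most 10 in all, crops included, and the job is handed in when it is done.

Besides the shell and the picture viewer there is one more tool, called after ">>>" as name([rows], argument=value, ...), one row to a line, values as JSON. carry_out: Moves the arm, as the interface text tells. Its arguments: {"type":"object","properties":{"commands":{"type":"array"},"hand":{"type":"number"},"force":{"type":"number"}},"required":["commands"]}

```bash
mkdir -p pics; cat > h.py <<'E'
import numpy as np, cv2
from workcell import get_obs, camera, camera_params
from scipy.spatial.transform import Rotation as Ro
def grab(n,f=None):
    p=camera_params(n); im=np.array(camera(n))
    if f: cv2.imwrite('pics/'+f,im[:,:,::-1])
    return im,p
def ray(p,uv):
    K=np.array(p['mtx']); R=np.array(p['R']); t=np.array(p['t'])
    d=np.linalg.inv(K)@[uv[0],uv[1],1]; s=d[:2].copy(); u=s.copy()
    for _ in range(20): u=s/(1+p['k1']*(u@u))
    return -R.T@t, R.T@np.array([u[0],u[1],1])
def onz(p,uv,z):
    o,d=ray(p,uv); return o+d*(z-o[2])/d[2]
def proj(p,X):
    c=np.array(p['R'])@X+np.array(p['t']); u=c[:2]/c[2]; u=u*(1+p['k1']*(u@u)); K=np.array(p['mtx']); return (K@[u[0],u[1],1])[:2]
def st():
    o=get_obs(); print('t',o['clock'],'p',np.round(o['position'],4),'q',np.round(o['ee_rot'],4),'f',np.round(o['ft_force'],1),'w',o['grip_width'],o['grasp_force']); return o
def shift(X):
    o=get_obs(); R=Ro.from_quat(o['ee_rot']); return R.inv().apply(np.array(X)-o['position'])/0.04
E
python3 - <<'E'
from h import *
o=st(); print(np.round(Ro.from_quat(o['ee_rot']).as_matrix(),3))
a,_=grab('top','top.png'); b,_=grab('side','side.png')
E
```

```text
t 0.0 p [0.2506 0.5722 0.2305] q [ 2.049e-01  9.788e-01 -7.000e-04 -1.000e-04] f [-0.4  0.   0.3] w 0.9992564567805594 0.0
[[-0.916  0.401 -0.001]
 [ 0.401  0.916 -0.001]
 [-0.    -0.001 -1.   ]]
```

View pics/top.png

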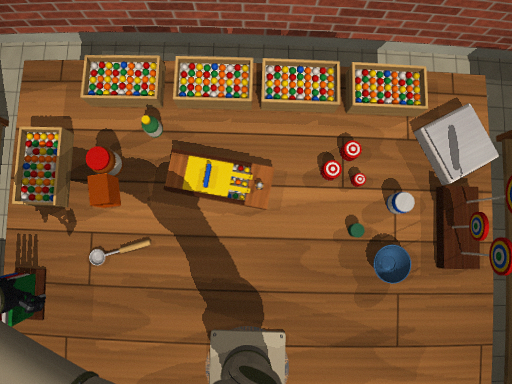

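View pics/side.png

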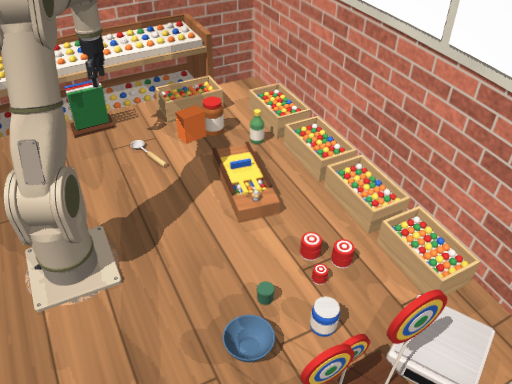

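Three things look like the cap in the top view: (331,169), (352,149) and (358,179). The smallest, at (358,179), is the one meant (side view (320,273)). The box has its rib at (207,174) and its stud at (260,186).

```bash
python3 - <<'E'
from h import *
im,p=grab('top'); sd,ps=grab('side')
hsv=cv2.cvtColor(im,cv2.COLOR_RGB2HSV)
def cent(m,x0,y0,x1,y1):
    mm=np.zeros(m.shape,np.uint8); mm[y0:y1,x0:x1]=m[y0:y1,x0:x1]
    M=cv2.moments(mm,True); r=cv2.minAreaRect(cv2.findNonZero(mm)); return (M['m10']/M['m00'],M['m01']/M['m00']),M['m00'],r
blue=cv2.inRange(hsv,(100,120,40),(130,255,255))
red=cv2.inRange(hsv,(0,150,60),(6,255,255))|cv2.inRange(hsv,(172,150,60),(180,255,255))
yel=cv2.inRange(hsv,(24,150,120),(34,255,255))
c,a,r=cent(blue,195,155,220,195); print('rib',c,a,r,onz(p,c,.08))
c,a,r=cent(yel,175,145,240,205); print('yel',c,a,r)
print([np.round(onz(p,q,.055),3) for q in cv2.boxPoints(r)])
for n,b in dict(cap=(350,172,367,188),b=(340,137,362,161),c=(320,158,342,181)).items():
    c,a,r=cent(red,*b); print(n,c,a,onz(p,c,.04))
print('stud',onz(p,(260,186),.08),'tin',onz(p,(356,230),.044))
print('campos',-np.array(p['R']).T@p['t'])
t=cv2.resize(im[135:215,160:280],None,fx=5,fy=5,interpolation=cv2.INTER_CUBIC)
u=cv2.resize(im[135:200,315:375],None,fx=5,fy=5,interpolation=cv2.INTER_CUBIC)
out=np.zeros((725,600,3),np.uint8); out[:400]=t; out[400:,:300]=u[:325]
u2=cv2.resize(sd[225:290,295:355],None,fx=5,fy=5,interpolation=cv2.INTER_CUBIC);out[400:,300:]=u2
cv2.imwrite('pics/c1.png',cv2.resize(out,(496,600))[:,:,::-1])
E
```

```text
rib (206.91666666666666, 174.85416666666666) 96.0 ((206.90386962890625, 174.9807586669922), (4.118438720703125, 22.749469757080078), 11.309932708740234) [0.58504454 0.13534563 0.08      ]
yel (210.00215362526922, 176.0624551328069) 1393.0 ((213.0240020751953, 176.86801147460938), (55.81226348876953, 33.719905853271484), 10.30484676361084)
[array([0.544, 0.211, 0.055]), array([0.647, 0.197, 0.055]), array([0.622, 0.028, 0.055]), array([0.519, 0.042, 0.055])]
cap (357.18446601941747, 179.81553398058253) 103.0 [ 0.59003043 -0.32762839  0.04      ]
b (349.5063829787234, 150.91063829787234) 235.0 [ 0.68087771 -0.30319983  0.04      ]
c (329.8873873873874, 170.3108108108108) 222.0 [ 0.61708345 -0.24129531  0.04      ]
stud [ 0.55648018 -0.02417518  0.08      ] tin [ 0.4340317  -0.32351496  0.044     ]
campos [0.41871634 0.00254164 1.27301016]
```

View pics/c1.png

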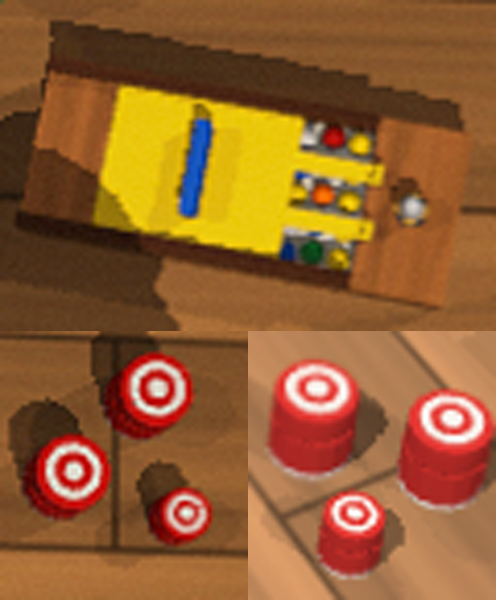

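The close crop confirms that the smallest cap is the one at top pixel (358,179), bottom right of the group. The cover is partly open and the fork points at the stud. I'm moving above the rib.

>>> carry_out([
  [[-0.75,-0.42,0,0,0,0],[-0.75,-0.42,0,0,0,0],[-0.75,-0.42,0,0,0,0],[-0.75,-0.42,0,0,0,0],[-0.75,-0.42,0,0,0,0],[-0.75,-0.42,0,0,0,0],[-0.75,-0.42,0,0,0,0],[-0.75,-0.42,0,0,0,0],[-0.75,-0.42,0,0,0,0],[-0.75,-0.42,0,0,0,0],[-0.75,-0.42,0,0,0,0],[-0.75,-0.42,0,0,0,0],[-0.75,-0.42,0,0,0,0],[-0.75,-0.42,0,0,0,0],[-0.75,-0.42,0,0,0,0],[0,0,0,0,0,-0.6],[0,0,0,0,0,-0.6],[0,0,0,0,0,-0.6],[0,0,0,0,0,-0.5],[0,0,0,0,0,0]],
], hand=-1)

```text
clock: 1.87
position: [0.5618, 0.1611, 0.2311]
ee_rot: [0.085, 0.996, -0.0, -0.0]
ft_force: [-0.2, -0.6, -0.1]
grip_width: 0.998
grasp_force: 0.0
```

```bash
python3 - <<'E'
from h import *
st(); im,p=grab('wrist','w1.png'); print('cam',-np.array(p['R']).T@p['t'], np.round(p['R'],2).tolist())
E
```

```text
t 1.8667 p [0.5618 0.1611 0.2311] q [ 8.470e-02  9.964e-01 -0.000e+00 -2.000e-04] f [-0.2 -0.6 -0.1] w 0.9979233859909962 0.0
cam [0.49004719 0.17359219 0.37417673] [[0.17, 0.99, -0.0], [0.94, -0.16, 0.29], [0.29, -0.05, -0.96]]
```

View pics/w1.png

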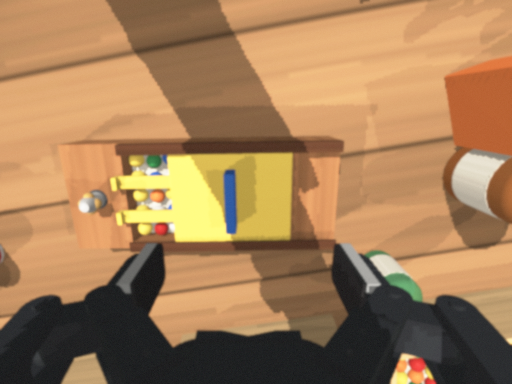

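The wrist view shows the rib top near (231,200), the plate spanning columns 167–292, the prong tips near (118,184) and (121,217), and the stud top near (86,206).

```bash
python3 - <<'E'
from h import *
im,p=grab('wrist'); hsv=cv2.cvtColor(im,cv2.COLOR_RGB2HSV)
blue=cv2.inRange(hsv,(100,120,30),(130,255,255)); blue[:, :215]=0; blue[:,245:]=0; blue[:160]=0; blue[245:]=0
yel=cv2.inRange(hsv,(22,130,80),(34,255,255)); yel[:,:180]=0; yel[:,296:]=0; yel[:140]=0; yel[248:]=0
r=cv2.minAreaRect(cv2.findNonZero(blue)); print(r)
q=np.array([onz(p,c,.08)[:2] for c in cv2.boxPoints(r)]); print(np.round(q,4),'ctr',q.mean(0))
r=cv2.minAreaRect(cv2.findNonZero(yel)); print(r)
q=np.array([onz(p,c,.055)[:2] for c in cv2.boxPoints(r)]); print(np.round(q,4),'ctr',q.mean(0),np.round(np.degrees(np.arctan2(*(np.roll(q,-1,0)-q).T[::-1])),1))
print('stud',onz(p,(86,206),.08))
c=im[170:240,60:130]; cv2.imwrite('pics/c2.png',cv2.resize(c,None,fx=8,fy=8,interpolation=cv2.INTER_CUBIC)[:,:,::-1])
E
```

```text
((229.94891357421875, 201.51901245117188), (61.20500564575195, 9.373739242553711), 88.02507019042969)
[[0.5489 0.1383]
 [0.5503 0.148 ]
 [0.6193 0.1374]
 [0.6179 0.127 ]] ctr [0.58410625 0.13766073]
((235.5, 197.0), (88.0, 111.0), 90.0)
[[0.5252 0.0905]
 [0.5465 0.2128]
 [0.6538 0.1989]
 [0.6305 0.0646]] ctr [0.58900529 0.14172739] [ 80.1  -7.4 -99.8 166.2]
stud [ 0.56107447 -0.01853888  0.08      ]
```

View pics/c2.png

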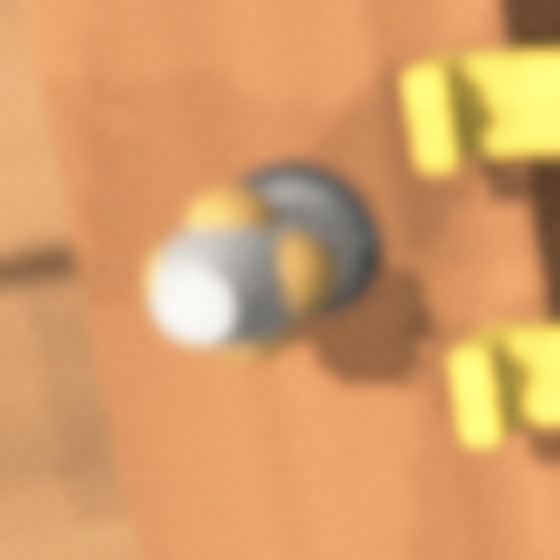

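>>> carry_out([
  [[-0.32,-0.24,0.5,0,0,0],[-0.32,-0.24,0.7,0,0,0],[0,0,0.7,0,0,0],[0,0,0.7,0,0,0],[0,0,0.7,0,0,0],[0,0,0.5,0,0,0],[0,0,0.33,0,0,0],[0,0,0,0,0,0]],
])

```text
clock: 2.63
position: [0.582, 0.1375, 0.0633]
ee_rot: [0.086, 0.996, -0.001, -0.002]
ft_force: [-1.2, 0.6, 0.3]
grip_width: 1.0
grasp_force: 0.0
```

>>> carry_out([
  [[0,0,0,0,0,0],[0,0,0,0,0,0],[0,0,0,0,0,0],[0,0,0,0,0,0],[0,0,0,0,0,0],[0,0,0,0,0,0],[0,0,0,0,0,0],[0,0,0,0,0,0],[0,0,0,0,0,0],[0,0,0,0,0,0]],
], hand=1, force=25)

```text
clock: 3.47
position: [0.5841, 0.1379, 0.0668]
ee_rot: [0.086, 0.996, 0.0, 0.0]
ft_force: [-0.9, -0.6, 4.6]
grip_width: 0.13
grasp_force: 27.3
```

>>> carry_out([
  [[0,-0.25,0,0,0,0],[0,-0.25,0,0,0,0],[0,-0.25,0,0,0,0],[0,-0.25,0,0,0,0],[0,-0.25,0,0,0,0],[0,-0.25,0,0,0,0],[0,0,0,0,0,0]],
])

```text
clock: 4.05
position: [0.5747, 0.0776, 0.0668]
ee_rot: [0.087, 0.996, 0.001, 0.002]
ft_force: [6.2, 0.1, 4.1]
grip_width: 0.131
grasp_force: 27.9
```

```bash
python3 - <<'E'
from h import *
st()
# box geometry from earlier wrist picture cam pose: recompute from w1 pixels
R=np.array([[0.17,0.99,0],[0.94,-0.16,0.29],[0.29,-0.05,-0.96]])
p=camera_params('wrist'); 
p=dict(p); 
# camera pose rel. to tool is fixed: shift to old pose
o=get_obs(); Rt=Ro.from_quat(o['ee_rot']).as_matrix(); Ro0=Ro.from_quat([.0847,.9964,0,-.0002]).as_matrix()
Rc=np.array(p['R']); c=-Rc.T@p['t']; cl=Rt.T@(c-o['position']); 
p['R']=Rc@Rt@Ro0.T; c0=Ro0@cl+[.5618,.1611,.2311]; p['t']=-p['R']@c0; print(c0)
s=onz(p,(84.1,208.1),.08); a=onz(p,(113.8,184.8),.063); b=onz(p,(119.4,219.4),.063); print(s,a,b)
y=np.array([.165,.986,0]); print('tips-stud',((a+b)/2-s)@y, 'rib-stud',(np.array([.5841,.1377,.08])-s)@y)
E
```

```text
t 4.05 p [0.5747 0.0776 0.0668] q [0.0866 0.9962 0.001  0.0017] f [6.2 0.1 4.1] w 0.13079891630143153 27.904016375541687
[0.49010363 0.17361229 0.37417278]
[ 0.56365207 -0.02139578  0.08      ] [0.54683817 0.01012287 0.063     ] [0.58835508 0.00392563 0.063     ]
tips-stud 0.028673003767408115 rib-stud 0.16024234957418057
```

>>> carry_out([
  [[0,-0.05,0,0,0,0],[0,-0.05,0,0,0,0],[0,-0.05,0,0,0,0],[0,0,0,0,0,0]],
])

```text
clock: 4.38
position: [0.5746, 0.0773, 0.0669]
ee_rot: [0.084, 0.996, 0.003, 0.003]
ft_force: [12.7, 17.3, -3.9]
grip_width: 0.134
grasp_force: 26.3
```

```bash
python3 - <<'E'
from h import *
st(); im,p=grab('wrist','w2.png')
E
```

```text
t 4.3833 p [0.5746 0.0773 0.0669] q [0.0844 0.9964 0.0033 0.0027] f [12.7 17.3 -3.9] w 0.13375431896417855 26.339795887470245
```

View pics/w2.png

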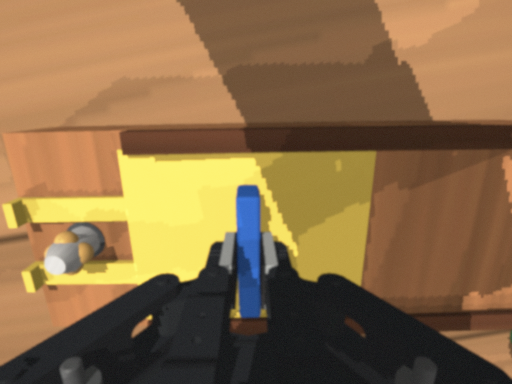

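The cover is on its stop: 17 N with no motion. The tips at (15,215) and (33,277) stand beyond the stud. Next I ease off, release and rise.

>>> carry_out([
  [[0,0.06,0,0,0,0],[0,0.04,0,0,0,0],[0,0,0,0,0,0]],
])

```text
clock: 4.68
position: [0.5747, 0.0775, 0.0668]
ee_rot: [0.086, 0.996, 0.001, 0.002]
ft_force: [9.1, 6.3, 2.3]
grip_width: 0.131
grasp_force: 27.2
```

>>> carry_out([
  [[0,0,0,0,0,0],[0,0,0,0,0,0],[0,0,0,0,0,0],[0,0,-0.2,0,0,0],[0,0,-0.5,0,0,0],[0,0,-0.8,0,0,0],[0,0,-0.8,0,0,0],[0,0,-0.8,0,0,0],[0,-0.3,-0.5,0,0,0],[0,-0.5,0,0,0,0],[0,-0.5,0,0,0,0],[0,-0.5,0,0,0,0],[0,-0.3,0,0,0,0],[0,0,0,0,0,0],[0,0,0,0,0,0]],
], hand=-0.3)

```text
clock: 5.93
position: [0.5587, -0.006, 0.2103]
ee_rot: [0.086, 0.996, 0.0, -0.0]
ft_force: [0.1, -0.3, 0.3]
grip_width: 0.652
grasp_force: 0.0
```

```bash
python3 - <<'E'
from h import *
st(); im,p=grab('wrist','w3.png'); np.savez('w3.npz',R=p['R'],t=p['t'])
print(proj(p,np.array([.561,-.0213,.08])))
E
```

```text
t 5.9333 p [ 0.5587 -0.006   0.2103] q [ 8.640e-02  9.963e-01  2.000e-04 -1.000e-04] f [ 0.1 -0.3  0.3] w 0.6523537760229908 0.0
[232.94918686 189.03957734]
```

View pics/w3.png

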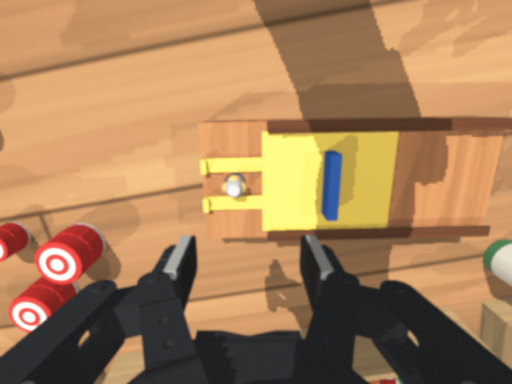

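```bash
python3 - <<'E'
from h import *
im=cv2.imread('pics/w3.png')[:,:,::-1]; z=np.load('w3.npz'); p=dict(camera_params('wrist'),R=z['R'],t=z['t'])
hsv=cv2.cvtColor(im,cv2.COLOR_RGB2HSV)
m=cv2.inRange(hsv,(0,0,200),(180,60,255)); m[:172]=0; m[200:]=0; m[:,:215]=0; m[:,255:]=0
M=cv2.moments(m,True); c=(M['m10']/M['m00'],M['m01']/M['m00']); print(c,M['m00'],onz(p,c,.08))
y=cv2.inRange(hsv,(22,130,80),(34,255,255)); print(p['mtx'][0][0])
# prong tips (upturned) -> midline
for b in ((198,155,215,178),(198,193,215,215)):
    mm=np.zeros_like(y); mm[b[1]:b[3],b[0]:b[0]+9]=y[b[1]:b[3],b[0]:b[0]+9]
    M=cv2.moments(mm,True); q=(M['m10']/M['m00'],M['m01']/M['m00']); print('tip',q,onz(p,q,.063))
print('to cap',shift([.59,-.3276,.21]))
E
```

```text
(232.3015873015873, 188.20634920634922) 189.0 [ 0.56004584 -0.02177239  0.08      ]
286.29511943335893
tip (204.6, 165.0) [ 0.53533543 -0.04697768  0.063     ]
tip (204.15625, 204.125) [ 0.57681421 -0.05657516  0.063     ]
to cap [-2.14490876e+00 -7.81301562e+00 -2.00961743e-03]
```

>>> carry_out([
  [[-0.21,-0.78,0,0,0,0],[-0.21,-0.78,0,0,0,0],[-0.21,-0.78,0,0,0,0],[-0.21,-0.78,0,0,0,0],[-0.21,-0.78,0,0,0,0],[-0.21,-0.78,0,0,0,0],[-0.21,-0.78,0,0,0,0],[-0.21,-0.78,0,0,0,0],[-0.21,-0.78,0,0,0,0],[-0.21,-0.78,0,0,0,0],[0,0,0,0,0,0],[0,0,0,0,0,0]],
])

```text
clock: 6.98
position: [0.5882, -0.3285, 0.2092]
ee_rot: [0.087, 0.996, -0.0, -0.001]
ft_force: [0.2, 0.3, -0.0]
grip_width: 0.652
grasp_force: 0.0
```

```bash
python3 - <<'E'
from h import *
st(); im,p=grab('wrist','w4.png'); np.savez('w4.npz',R=p['R'],t=p['t']); print(proj(p,np.array([.59,-.3276,.04])))
E
```

```text
t 6.9833 p [ 0.5882 -0.3285  0.2092] q [ 8.660e-02  9.962e-01 -1.000e-04 -7.000e-04] f [ 0.2  0.3 -0. ] w 0.6520456364697655 0.0
[248.84359319 176.81990068]
```

View pics/w4.png

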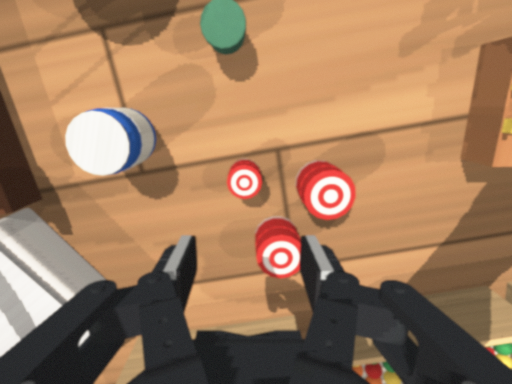

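The smallest cap has its ring centre at about (244,182). The larger lookalikes are at (330,195) and (281,258).

```bash
python3 - <<'E'
from h import *
im=cv2.imread('pics/w4.png')[:,:,::-1]; z=np.load('w4.npz'); p=dict(camera_params('wrist'),R=z['R'],t=z['t'])
hsv=cv2.cvtColor(im,cv2.COLOR_RGB2HSV)
for b,h in (((228,160,264,200),.04),((295,160,358,222),.06),((253,215,305,282),.06)):
    w=cv2.inRange(hsv,(0,0,180),(180,90,255)); mm=np.zeros_like(w); mm[b[1]:b[3],b[0]:b[2]]=w[b[1]:b[3],b[0]:b[2]]
    c=np.array(cv2.minEnclosingCircle(max(cv2.findContours(mm,0,2)[0],key=len))[0]); M=cv2.moments(mm,True); q=(M['m10']/M['m00'],M['m01']/M['m00'])
    r=cv2.inRange(hsv,(0,150,60),(8,255,255))|cv2.inRange(hsv,(172,150,60),(180,255,255)); rr=np.zeros_like(r); rr[b[1]:b[3],b[0]:b[2]]=r[b[1]:b[3],b[0]:b[2]]
    xs=np.nonzero(rr.any(0))[0]; print(c,q,onz(p,c,h),'diam',np.linalg.norm(onz(p,(xs[0],c[1]),h)-onz(p,(xs[-1]+1,c[1]),h)))
    if h==.04: print('shift',shift([*onz(p,c,h)[:2],.013]))
E
```

```text
[243.93083191 182.24308777] (243.96046511627907, 182.1627906976744) [ 0.59522107 -0.33411995  0.04      ] diam 0.039401439754442935
shift [-0.19344051 -0.16216447  4.90763447]
[330. 195.] (330.1408934707904, 195.21534936998856) [ 0.61985486 -0.24474792  0.06      ] diam 0.06328812367486393
[280.87734985 257.44812012] (280.6368563685637, 255.49728997289972) [ 0.68487562 -0.30692011  0.06      ] diam 0.053824127722593616
```

>>> carry_out([
  [[-0.1,-0.08,0.2,0,0,0],[-0.09,-0.08,0.5,0,0,0],[0,0,0.7,0,0,0],[0,0,0.7,0,0,0],[0,0,0.7,0,0,0],[0,0,0.7,0,0,0],[0,0,0.6,0,0,0],[0,0,0.4,0,0,0],[0,0,0.3,0,0,0],[0,0,0.1,0,0,0],[0,0,0,0,0,0],[0,0,0,0,0,0]],
])

```text
clock: 8.03
position: [0.5953, -0.3352, 0.0149]
ee_rot: [0.086, 0.996, -0.0, 0.001]
ft_force: [0.5, -0.1, 0.1]
grip_width: 0.646
grasp_force: 0.0
```

>>> carry_out([
  [[0,0,0,0,0,0],[0,0,0,0,0,0],[0,0,0,0,0,0],[0,0,0,0,0,0],[0,0,0,0,0,0],[0,0,0,0,0,0],[0,0,0,0,0,0],[0,0,0,0,0,0]],
], hand=1, force=70)

```text
clock: 8.7
position: [0.5957, -0.3358, 0.0159]
ee_rot: [0.086, 0.996, -0.0, 0.001]
ft_force: [-0.2, -0.6, 7.4]
grip_width: 0.446
grasp_force: 70.6
```

>>> carry_out([
  [[0,0,-0.2,0,0,0],[0,0,-0.5,0,0,0],[0,0,-0.7,0,0,0],[0,0,-0.8,0,0,0],[0,0,-0.8,0,0,0],[0,0,-0.6,0,0,0],[0,0,0,0,0,0],[0,0,0,0,0,0]],
])

```text
clock: 9.37
position: [0.5952, -0.3358, 0.1604]
ee_rot: [0.086, 0.996, -0.0, 0.002]
ft_force: [0.1, 0.9, -0.9]
grip_width: 0.447
grasp_force: 70.2
```

```bash
python3 - <<'E'
from h import *
st(); print(shift([.5605,-.022,.16]))
E
```

```text
t 9.3667 p [ 0.5952 -0.3358  0.1604] q [ 8.590e-02  9.963e-01 -4.000e-04  1.700e-03] f [ 0.1  0.9 -0.9] w 0.44744673117680084 70.21637475583702
[ 2.19869709e+00  7.58159865e+00 -2.10525514e-03]
```

>>> carry_out([
  [[0.1,0.35,0,0,0,0],[0.2,0.69,0,0,0,0],[0.2,0.69,0,0,0,0],[0.2,0.69,0,0,0,0],[0.2,0.69,0,0,0,0],[0.2,0.69,0,0,0,0],[0.2,0.69,0,0,0,0],[0.2,0.69,0,0,0,0],[0.2,0.69,0,0,0,0],[0.2,0.69,0,0,0,0],[0.2,0.69,0,0,0,0],[0.1,0.33,0,0,0,0],[0,0,0,0,0,0],[0,0,0,0,0,0],[0,0,0,0,0,0]],
])

```text
clock: 10.62
position: [0.5593, -0.0227, 0.1575]
ee_rot: [0.086, 0.996, -0.0, -0.0]
ft_force: [-0.5, -0.6, -0.0]
grip_width: 0.448
grasp_force: 70.3
```

```bash
python3 - <<'E'
from h import *
st(); print(shift([.5605,-.022,.16]))
a,p=grab('wrist'); b,_=grab('side'); print(proj(p,np.array([.5605,-.022,.08])))
out=np.hstack([a[130:384,120:392],cv2.resize(b[140:235,205:300],(254,254),interpolation=cv2.INTER_CUBIC)])
cv2.imwrite('pics/c5.png',out[:,:,::-1])
E
```

```text
t 10.6167 p [ 0.5593 -0.0227  0.1575] q [ 8.640e-02  9.963e-01 -3.000e-04 -5.000e-04] f [-0.5 -0.6 -0. ] w 0.4480384934156108 70.30019707046449
[-0.02583329  0.02243395 -0.06179799]
[248.84910599 202.25197915]
```

View pics/c5.png

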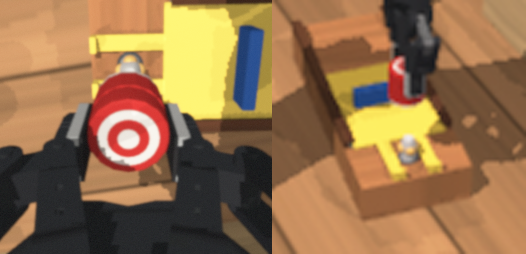

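The cap is held upright between the pads, with its ring centre at wrist pixel (248,267). The stud foot is visible just ahead of it.

```bash
python3 - <<'E'
from h import *
a,p=grab('wrist'); hsv=cv2.cvtColor(a,cv2.COLOR_RGB2HSV)
m=cv2.inRange(hsv,(0,0,150),(180,100,255)); m[:240]=0;m[296:]=0;m[:,:222]=0;m[:,274:]=0
ct=max(cv2.findContours(m,0,2)[0],key=cv2.contourArea); e=cv2.fitEllipse(ct); print(e)
st(); X=onz(p,e[0],.1816); print(X)
E
```

```text
((248.17906188964844, 267.1146240234375), (54.76558303833008, 62.36903762817383), 92.20539855957031)
t 10.7667 p [ 0.5596 -0.0229  0.1579] q [ 8.690e-02  9.962e-01 -2.000e-04 -2.000e-04] f [-0.1 -0.6 -0.4] w 0.44696869833317876 70.29961741995066
[ 0.55906088 -0.0226222   0.1816    ]
```

>>> carry_out([
  [[-0.02,0.03,0.2,0,0,0],[0,0,0.4,0,0,0],[0,0,0.4,0,0,0],[0,0,0.3,0,0,0],[0,0,0.2,0,0,0],[0,0,0.1,0,0,0],[0,0,0,0,0,0],[0,0,0,0,0,0]],
])

```text
clock: 11.43
position: [0.561, -0.0206, 0.0944]
ee_rot: [0.086, 0.996, 0.0, 0.0]
ft_force: [-0.1, -0.2, -1.1]
grip_width: 0.445
grasp_force: 70.3
```

>>> carry_out([
  [[0,-0.02,0.05,0,0,0],[0,0,0.05,0,0,0],[0,0,0.04,0,0,0],[0,0,0,0,0,0],[0,0,0,0,0,0]],
])

```text
clock: 11.85
position: [0.5608, -0.0213, 0.0887]
ee_rot: [0.086, 0.996, 0.0, 0.0]
ft_force: [1.3, -0.3, -0.8]
grip_width: 0.446
grasp_force: 70.3
```

Freely over the stud. Pressing on in small steps.

>>> carry_out([
  [[0,0,0.05,0,0,0],[0,0,0.04,0,0,0],[0,0,0.03,0,0,0],[0,0,0,0,0,0]],
])

```text
clock: 12.18
position: [0.5618, -0.0215, 0.0844]
ee_rot: [0.086, 0.996, 0.0, 0.001]
ft_force: [3.8, -1.7, 2.5]
grip_width: 0.443
grasp_force: 70.6
```

>>> carry_out([
  [[0,0,0.03,0,0,0],[0,0,0.03,0,0,0],[0,0,0,0,0,0]],
])

```text
clock: 12.43
position: [0.5613, -0.0214, 0.0814]
ee_rot: [0.086, 0.996, 0.0, 0.001]
ft_force: [6.2, -1.4, -0.9]
grip_width: 0.448
grasp_force: 70.4
```

>>> carry_out([
  [[-0.02,0,0.05,0,0,0],[0,0,0.05,0,0,0],[0,0,0.05,0,0,0],[0,0,0,0,0,0],[0,0,0,0,0,0]],
])

```text
clock: 12.85
position: [0.5612, -0.0215, 0.0748]
ee_rot: [0.086, 0.996, -0.0, -0.0]
ft_force: [5.0, 0.0, -3.1]
grip_width: 0.45
grasp_force: 70.5
```

>>> carry_out([
  [[0,0,0.03,0,0,0],[0,0,0.03,0,0,0],[0,0,0,0,0,0],[0,0,0,0,0,0]],
])

```text
clock: 13.18
position: [0.5613, -0.0214, 0.0728]
ee_rot: [0.086, 0.996, 0.0, -0.0]
ft_force: [3.2, -0.4, 0.0]
grip_width: 0.447
grasp_force: 70.9
```

>>> carry_out([
  [[0,0,0.02,0,0,0],[0,0,0.02,0,0,0],[0,0,0,0,0,0],[0,0,0,0,0,0],[0,0,0,0,0,0]],
])

```text
clock: 13.6
position: [0.5614, -0.0214, 0.0727]
ee_rot: [0.086, 0.996, 0.0, 0.0]
ft_force: [-4.0, -0.5, 17.0]
grip_width: 0.445
grasp_force: 72.6
```

>>> carry_out([
  [[0,0,-0.01,0,0,0],[0,0,0,0,0,0],[0,0,0,0,0,0]],
])

```text
clock: 13.85
position: [0.5614, -0.0214, 0.0727]
ee_rot: [0.086, 0.996, 0.0, 0.0]
ft_force: [-2.2, -1.0, 13.1]
grip_width: 0.445
grasp_force: 71.9
```

```bash
python3 - <<'E'
from h import *
st()
a,p=grab('wrist'); b,_=grab('side'); st()
hsv=cv2.cvtColor(a,cv2.COLOR_RGB2HSV)
out=np.hstack([a[100:354,120:392],cv2.resize(b[140:235,205:300],(254,254),interpolation=cv2.INTER_CUBIC)])
cv2.imwrite('pics/c6.png',out[:,:,::-1])
E
```

```text
t 13.85 p [ 0.5614 -0.0214  0.0727] q [8.590e-02 9.963e-01 3.000e-04 0.000e+00] f [-2.2 -1.  13.1] w 0.44460476230067636 71.87959956005216
t 13.95 p [ 0.5614 -0.0214  0.0727] q [8.590e-02 9.963e-01 3.000e-04 0.000e+00] f [-3.  -0.9 12.5] w 0.45154731960451633 71.88103750348091
```

View pics/c6.png

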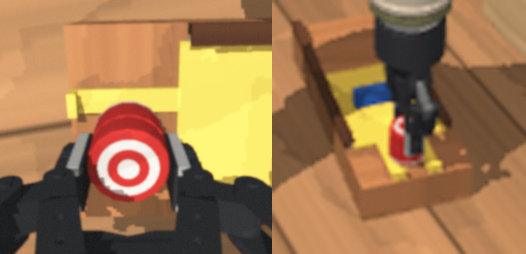

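The cap is home over the prongs. Its ring is at the same wrist pixel as before, (248,267), so it has not slipped in the grip. The press is holding at about 12.5 N.

```bash
python3 -c "from workcell import hand_in; print(hand_in())"
```

```text
the job is handed in; nothing more can be done
None
```

The cover is shut on its stop and the red cap sits home on the stud at its expected height. I handed in with the gripper still pressing it down at about 12.5 N. No click showed in the readings, so "home" rests on that height and the firm stop. The other things were left alone.

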